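# Spray the ball joint, unlatch the plate press and hold its arm up

## Task

Spray the plate press's ball joint by pressing the pump bottle's cap all the way down and letting it come back up. Then pull the latch on the press arm's coupler sideways against its spring, lift the coupler off its ball until it stands about 8 cm above the ball, and finish while still holding the arm up there with the gripper, for nothing else keeps it up. Leave everything else on the bench where it stands.

Things in the scene. Friction and masses are not known exactly. Their poses are not given: they have to be found in the camera images.
- cap_top (a point): Centre of the flat top of the grey pump cap (round head 32 mm across, 18 mm tall, with a short nozzle) on a white bottle 64 mm across that is bolted to the bench by a square foot. Top of the cap 167 mm above the bench when up. The nozzle points along this frame's +y, roughly at the ball joint.
- cap (a joint): How far the pump cap is pressed straight down: 0 up, 0.010 m fully down. Spring: 2 N to start, 6.5 N fully down; it springs back by itself.
- ball (a point): Centre of the steel ball stud head, 32 mm across, 90 mm above the bench, fixed at the near end of the press's aluminium base (310 x 150 x 12 mm, bolted down). Frame fixed to the base: +x from the ball along the arm to its hinge, +y the sideways direction in which the latch is pulled, +z up.
- tongue: The press's grey hinged arm, 28 mm wide, with a rubber pad below and a coupler at its free end. Origin on the hinge axis (this frame's y), 95 mm above the bench, 205 mm from the ball. At rest it is level, axes as ball; raising the coupler is a positive turn about +y. With latch 0.4 to 0.7 kg; swings freely from 0 to 1.1 rad, falls back if let go.
- socket (a point): Centre of the coupler's hollow at the arm's free end, 205 mm from the hinge axis; it coincides with ball when the arm is down. The coupler is a grey hood 62 x 52 mm over the ball, its top 119 mm above the bench.
- latch_grip (a point): Grip point of the latch: an upright bare steel plate at the +y side of the coupler, 10 mm thick (y), 32 mm wide (x); its top edge is 19.5 mm above this point, the coupler's top 30 mm below. 149 mm above the bench when the arm is down. Axes as tongue. It slides along +y and rides up with the arm: the arm can be lifted by it. From above, one finger goes on either y side.
- latch (a joint): How far the latch is pulled sideways (+y of the arm): 0 latched, bolt under the ball head; from 0.010 m the bolt is clear of the ball; stop at 0.018 m. Spring: 4 N at 0, 10.5 N at the stop; it springs back by itself when released.
- wellplate: White well plate 127 x 85 x 14.5 mm lying loose in the press's nest under the arm. Origin at centre of underside. Leave alone.
- beaker: Glass beaker, 68 mm across, 85 mm tall, loose. Origin at centre of underside. Leave alone.
- tipbox: Blue pipette-tip box with clear lid, 118 x 80 x 67 mm, loose. Origin at centre of underside. Leave alone.
- jar: Small white jar, 54 mm across, 75 mm tall, loose. Origin at centre of underside. Leave alone.
- reagent: Amber reagent bottle, 64 mm across, 150 mm tall, loose. Origin at centre of underside. Leave alone.
- flask: Clear bottle with blue cap, 72 mm across, 140 mm tall, loose. Origin at centre of underside. Leave alone.
- tuberack: Orange tube rack with capped tubes, 75 x 200 x 64 mm, loose. Origin at centre of underside. Leave alone.

How it is judged:
By the outcome, as a careful person would: the job done as asked, in the order asked, and still so for the second after the job is handed in, while the arm keeps its last pose, push and grip.
It also fails if it takes over 43 s, if anything falls off the work surface, if the arm or the gripper's body presses on something with over 40 N, if the wrist force passes 120 N, or if a joint passes its speed limit or range.

## Robot

A 6-joint arm with a two-finger parallel gripper is mounted at the origin on the work surface. World frame = base frame: x ahead of the robot, y to its left, z up, the work surface at z = 0. Lengths are in m, angles in rad, forces in N, time in s.
With the tool pointing down it reaches from about 0.35 to 0.725 m from the base axis. Payload 4.3 kg.
Tool frame: the origin (TCP) lies between the finger pads; the fingertips stand 8 mm ahead of it and the grasp point (between the pads) lies 11 mm behind it; z points along the fingers, y is the direction in which the jaws open and shut (so a half turn about z gives the same grasp; the last joint's range is limited). The gripper opens to 85 mm and grips with 20 to 120 N. Pads are 22 mm wide; open, the fingers measure 114 mm over their backs; the gripper's body (76 mm by 85 mm) begins 54 mm behind the grasp point. The pads swing forward as they close: fully open they stand 13 mm farther back than shut.
Start: joints at [-1.342, 0.377, 0.081, 1.274, 0, 1.46], TCP at [0.191, -0.542, 0.239] pointing down, gripper open.
Joint ranges: [-2.72, 2.72], [-0.84, 1.66], [-1.02, 1.22], [-1.77, 2.12], [-1.37, 1.28], [-3.14, 3.14]. Speed limits (rad/s): [2.57, 2.57, 3.14, 3.14, 3.14, 3.14].

## Interface

Orientations are given as a unit quaternion [x, y, z, w].
In Python, from cell import robot gives the robot as it stands.
- The arm moves only by the tool step_arm, never from a script. Its argument "motion" is a list of rows, each an object with "slide": the shift along the tool's x, y, z in mm, a list of three; "yaw": the turn about the tool's z in rad; "hand": the closure, from -1 (fully open) to 1 (shut), so that 0 is half open. A call has exactly 5 rows; each row shifts and turns the commanded pose from where the row before left it, along the tool's axes as they then stand; what a row does not reach is not made up. A row lasts 1/8 s, in which the tool goes at most 62.5 mm and 10.7 degrees, less where a joint would pass 70% of its speed; a pose out of reach is approached as far as the arm can. A call with a gripper value outside its range is refused whole. The fingers move at their own pace and stop on an object; "newtons" is the grip in N (left out, the last holds). Time passes only in rows, so rows that do not move let the fingers close, or fill a call up. It gives the time, the measured TCP pose, the force and the opening at its end, in the units of the state.
- robot.observe(): the state, without advancing time (a new reading comes with each control period).
- robot.snapshot(name): name is "side" or "top"; returns the picture (400x640x3 uint8, blue, green, red); there is no depth.
- robot.camera_model(name): a dict with "fx", "fy", "cx", "cy" (pixels), "R" (3x3) and "t" (3): a world point X has camera coordinates R X + t. Camera axes: x right, y down, z forward; pixel columns grow to the right and rows downward; lengths in m; the calibration is good to about 2 mm. A picture is of the moment at which its call begins. camera_model takes no time and is no camera call.
- robot.hand_in(): hands the job in, once; it reports no verdict.
Trained networks look in the newest picture that a camera, given by its name, has taken for a name from the list of things; names that differ only in an ending like _2 or _b are one class to them, and where a whole thing is asked for, a point or a joint stands for the part that bears it (a point fixed in the world has none). Each returns a list of dicts, best first, with "p" (0 to 1); they miss things now and then, are a little off and sometimes report something else, mostly with a low value. They report only what shows in the picture. A call takes as long as a camera call.
- robot.boxes_of(camera, target): "pixel" ([column, row] in pixels, amid what is visible of it).
- robot.trace(camera, target): "mask" (400x640 bool, what is visible of it) and "pixel" ([column, row] in pixels, amid what is visible of it).
- robot.pinpoint(camera, target): "pixel" ([column, row] in pixels: a listed point, or the origin of a listed thing).
The state is a dict: "time": time; "qpos": joint angles; "joint_vel": joint speeds; "joint_torque": joint torques, N m; "eef_pos": TCP position; "eef_rot": TCP orientation; "ft_force": force on the tool from outside, world axes, zero at the start; "torque": the same for the moment, N m; "finger_gap": opening from 0.0 (shut) to 1.0 (fully open).
Only numpy, scipy, OpenCV 4.12 (cv2) and the standard library are available. Lean on these libraries where they do the work, as an engineer would, in place of code of your own. Each camera call takes 0.05 s, during which the arm holds its last target.

## Working session

There is one attempt and no reset: what is moved stays moved. The work goes in short steps, Python scripts to look and compute and a tool call to move; the robot and the scene stay as the last step left them, time stands still between calls to the robot, and variables do not carry over. Pictures are saved under pics/ and viewed, and the job is handed in when it is done.

Besides the shell and the picture viewer there is one more tool, called after ">>>" as name(argument=value, ...) on one line, values as JSON. step_arm: Moves the arm, as the interface text tells. Its arguments: {"type":"object","properties":{"motion":{"type":"array","items":{"type":"object","properties":{"slide":{"type":"array","items":{"type":"number"}},"yaw":{"type":"number"},"hand":{"type":"number"}}}},"newtons":{"type":"number"}},"required":["motion"]}

```bash
mkdir -p pics; python3 - <<'E'
from cell import robot
import cv2
s=robot.observe(); print(s)
for n in("side","top"):
    im=robot.snapshot(n); cv2.imwrite(f"pics/{n}0.png",im)
    m=robot.camera_model(n); print(n,m)
    for t in("cap_top","ball","latch_grip","tongue","socket"):
        print(t,[(r["p"],r["pixel"]) for r in robot.pinpoint(n,t)[:2]])
print(robot.observe()["time"])
E
```

```text
{'time': 0.0, 'qpos': array([-1.34232947e+00,  3.78095818e-01,  7.96382493e-02,  1.27439362e+00,
        2.09605651e-05,  1.46052434e+00]), 'joint_vel': array([-1.48307317e-03,  4.33416285e-05, -1.17993063e-03, -1.73546441e-03,
       -6.38869245e-04,  1.28400505e-03]), 'joint_torque': array([-1.95495886e-04, -4.63601482e+01,  2.69877648e+01,  2.06571358e-02,
       -2.62593676e-04, -8.80216646e-06]), 'eef_pos': array([ 0.19095426, -0.54169684,  0.23834694]), 'eef_rot': array([ 9.85690735e-01,  1.68560726e-01, -5.02211158e-05, -1.02625463e-03]), 'ft_force': array([0.74990867, 0.21260453, 0.3168868 ]), 'torque': array([ 0.0178796 ,  0.02220257, -0.00393879]), 'finger_gap': 0.9977875561059798}
side {'fx': 395.12175636403686, 'fy': 395.12175636403686, 'cx': 314.25282300272033, 'cy': 195.77966539148534, 'R': array([[-0.68515724, -0.72836931,  0.00614035],
       [-0.35935868,  0.33068233, -0.87264571],
       [ 0.63357785, -0.60010612, -0.48831522]]), 't': array([0.3849337 , 0.32945003, 0.91261245])}
cap_top [(0.67, [339.4, 187.1])]
ball [(0.69, [313.2, 229.3])]
latch_grip [(0.6, [296.8, 213.1])]
tongue [(0.6, [274.5, 196.7])]
socket [(0.93, [309.4, 228.2])]
top {'fx': 370.75334162014724, 'fy': 370.75334162014724, 'cx': 317.40425310206666, 'cy': 198.62501582241563, 'R': array([[-0.02908985, -0.99947264, -0.01442984],
       [-0.98537398,  0.03109842, -0.16754404],
       [ 0.16790443,  0.00934495, -0.98575898]]), 't': array([0.02909239, 0.57118795, 1.23741652])}
cap_top [(0.61, [346.3, 208.7])]
ball [(0.56, [295.9, 220.6])]
latch_grip [(0.61, [279.4, 213.1])]
tongue [(0.78, [307.9, 159.0])]
socket [(0.96, [295.3, 220.5]), (0.53, [304.7, 159.5])]
0.6
```

View pics/side0.png

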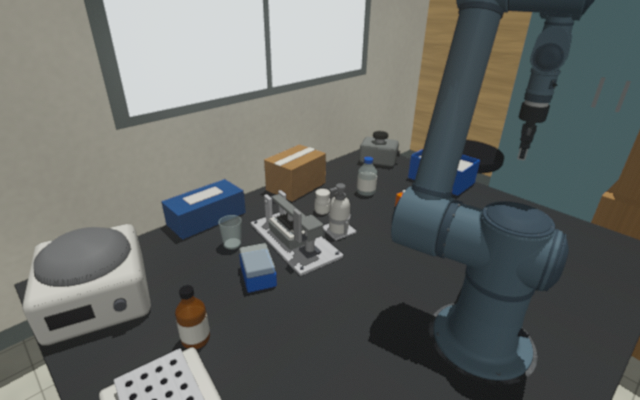

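View pics/top0.png

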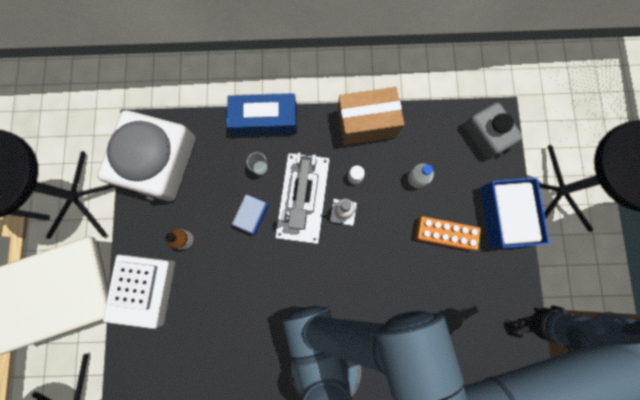

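```bash
cat > h.py <<'E'
from cell import robot
import numpy as np, cv2
def ray(n,px):
    m=robot.camera_model(n);R=np.array(m["R"]);t=np.array(m["t"])
    d=R.T@np.array([(px[0]-m["cx"])/m["fx"],(px[1]-m["cy"])/m["fy"],1]);return -R.T@t,d/np.linalg.norm(d)
def atz(n,px,z):
    c,d=ray(n,px);return c+d*(z-c[2])/d[2]
def tri(a,b):
    (c1,d1),(c2,d2)=ray("side",a),ray("top",b)
    A=np.eye(3)-np.outer(d1,d1);B=np.eye(3)-np.outer(d2,d2)
    x=np.linalg.solve(A+B,A@c1+B@c2);return x,np.linalg.norm(A@(x-c1))+np.linalg.norm(B@(x-c2))
def proj(n,X):
    m=robot.camera_model(n);p=np.array(m["R"])@X+np.array(m["t"]);return [m["fx"]*p[0]/p[2]+m["cx"],m["fy"]*p[1]/p[2]+m["cy"]]
E
python3 - <<'E'
from h import *
np.set_printoptions(precision=4,suppress=True)
D=dict(cap_top=([339.4,187.1],[346.3,208.7],.167),ball=([313.2,229.3],[295.9,220.6],.09),latch=([296.8,213.1],[279.4,213.1],.149),tongue=([274.5,196.7],[307.9,159.0],.095),socket=([309.4,228.2],[295.3,220.5],.09))
for k,(a,b,z) in D.items(): print(k,*tri(a,b),atz("side",a,z)[:2],atz("top",b,z)[:2])
E
```

```text
cap_top [ 0.5219 -0.075   0.1638] 0.012167262247038065 [ 0.523  -0.0671] [ 0.5168 -0.0787]
ball [0.4882 0.081  0.0988] 0.010014376474548663 [0.4932 0.0695] [0.4929 0.085 ]
latch [0.5056 0.1271 0.1646] 0.011270517335145606 [0.5196 0.108 ] [0.5119 0.1328]
tongue [0.7025 0.0417 0.0999] 0.006125585342536488 [0.7125 0.0379] [0.7016 0.0397]
socket [0.4918 0.086  0.102 ] 0.00044300913506788576 [0.5048 0.0737] [0.4933 0.087 ]
```

```bash
python3 - <<'E'
import cv2
a=cv2.imread("pics/side0.png")[165:285,230:370]; b=cv2.imread("pics/top0.png")[140:250,255:375]
cv2.imwrite("pics/sz.png",cv2.resize(a,None,fx=5,fy=5,interpolation=cv2.INTER_CUBIC))
cv2.imwrite("pics/tz.png",cv2.resize(b,None,fx=5,fy=5,interpolation=cv2.INTER_CUBIC))
E
```

```text
(no output)
```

View pics/sz.png

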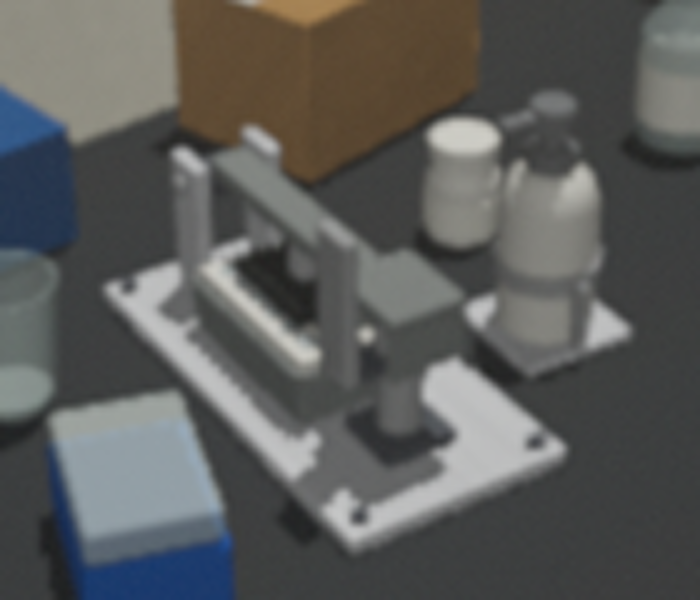

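View pics/tz.png

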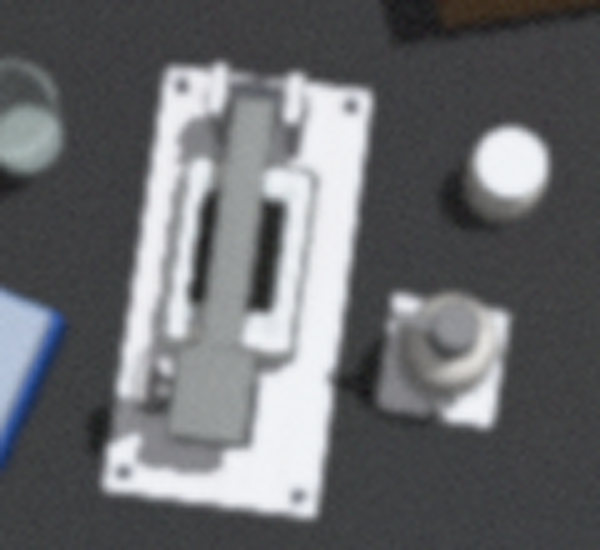

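```bash
python3 - <<'E'
from h import *
np.set_printoptions(precision=4,suppress=True)
T=lambda c:[c[0]/5+255,c[1]/5+140]; S=lambda c:[c[0]/5+230,c[1]/5+165]
P=[atz("top",T(c),.012)[:2] for c in((168,65),(373,90),(318,518),(103,490))]
print(np.array(P)); print([np.linalg.norm(P[i]-P[i-1]) for i in range(4)])
Q=[atz("side",S(c),.012)[:2] for c in((103,290),(355,540),(567,450))];print("side",np.array(Q),np.linalg.norm(Q[0]-Q[1]),np.linalg.norm(Q[2]-Q[1]))
ax=(P[0]+P[1]-P[2]-P[3]);ax/=np.linalg.norm(ax);print("ax",ax,np.arctan2(ax[1],ax[0]))
# coupler top corners z=.119
C=[atz("top",T(c),.119)[:2] for c in((183,343),(258,348),(247,445),(170,436))];print(np.array(C),np.mean(C,0),[np.linalg.norm(C[i]-C[i-1]) for i in range(4)])
Cs=[atz("side",S(c),.119)[:2] for c in((357,285),(417,250),(465,297),(400,325))];print("side",np.array(Cs),np.mean(Cs,0))
print("cap top", atz("top",T((452,322)),.167),"side",atz("side",S((553,102)),.167))
print("latch top edge side", atz("side",S((338,237)),.1685))
for n in("top","side"):
    for r in robot.trace(n,"latch")[:2]: 
        ys,xs=np.nonzero(r["mask"]);print(n,r["p"],r["pixel"],xs.min(),xs.max(),ys.min(),ys.max(),len(xs))
    for r in robot.trace(n,"cap")[:2]: 
        ys,xs=np.nonzero(r["mask"]);print(n,"cap",r["p"],r["pixel"],xs.min(),xs.max(),ys.min(),ys.max(),len(xs))
E
```

```text
[[ 0.7501  0.1122]
 [ 0.7263 -0.0365]
 [ 0.4185  0.0126]
 [ 0.4425  0.1629]]
[np.float64(0.3117252002842914), np.float64(0.15067713617666945), np.float64(0.3116961865118246), np.float64(0.15220792659150661)]
side [[0.7448 0.1173]
 [0.4434 0.1617]
 [0.4187 0.017 ]] 0.30469044327109823 0.14680072065859598
ax [ 0.9871 -0.16  ] -0.1606892071937464
[[0.5294 0.0962]
 [0.5246 0.0474]
 [0.4616 0.056 ]
 [0.4689 0.1057]] [0.4961 0.0763] [np.float64(0.06125052756990183), np.float64(0.04910981274744925), np.float64(0.06362545769047509), np.float64(0.05024864822515678)]
side [[0.5115 0.0983]
 [0.5157 0.0478]
 [0.4612 0.062 ]
 [0.4655 0.1077]] [0.4885 0.0789]
cap top [ 0.5305 -0.0765  0.167 ] side [ 0.5282 -0.0779  0.167 ]
latch top edge side [0.4968 0.1245 0.1685]
top 0.54 [300.7, 199.6] 282 311 156 229 1033
top 0.39 [285.8, 214.9] 281 289 211 223 91
top cap 0.58 [345.3, 207.8] 334 351 200 210 111
side 0.69 [297.3, 227.0] 293 306 209 242 279
```

```bash
cat > ov.py <<'E'
from h import *
import sys
ball=np.array([0.4925,0.0778,0.09]);th=-0.1605
X=np.array([np.cos(th),np.sin(th),0]);Y=np.array([-X[1],X[0],0]);Z=np.array([0,0,1.])
def box(im,n,c,s,o,k,col):
    pts={}
    for i in(-1,1):
        for j in(-1,1):
            for l in(-1,1):
                p=proj(n,c+X*i*s[0]/2+Y*j*s[1]/2+Z*l*s[2]/2)
                pts[i,j,l]=(int((p[0]-o[0]+.5)*k),int((p[1]-o[1]+.5)*k))
    for a in pts:
        for b in pts:
            if sum(u!=v for u,v in zip(a,b))==1: cv2.line(im,pts[a],pts[b],col,1)
def run(dx,dy,tag):
    for n,o,e in(("side",(275,195),(350,255)),("top",(265,185),(335,245))):
        k=9
        src=cv2.imread(f"pics/{n}0.png")[o[1]:e[1],o[0]:e[0]]
        im=cv2.resize(src,None,fx=k,fy=k,interpolation=cv2.INTER_CUBIC)
        raw=im.copy()
        box(im,n,ball+Z*.0145,(.062,.052,.029),o,k,(0,255,0))
        L=ball+X*dx+Y*dy; L[2]=.149
        box(im,n,L,(.032,.010,.039),o,k,(0,0,255))
        cv2.imwrite(f"pics/{n}_{tag}.png",im)
if __name__=="__main__": run(float(sys.argv[1]),float(sys.argv[2]),sys.argv[3])
E
python3 ov.py 0 0.040 a
```

```text
(no output)
```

View pics/side_a.png

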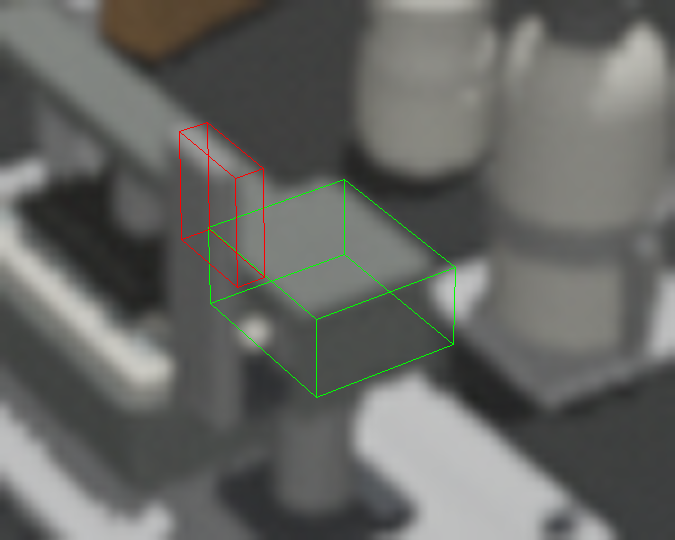

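View pics/top_a.png

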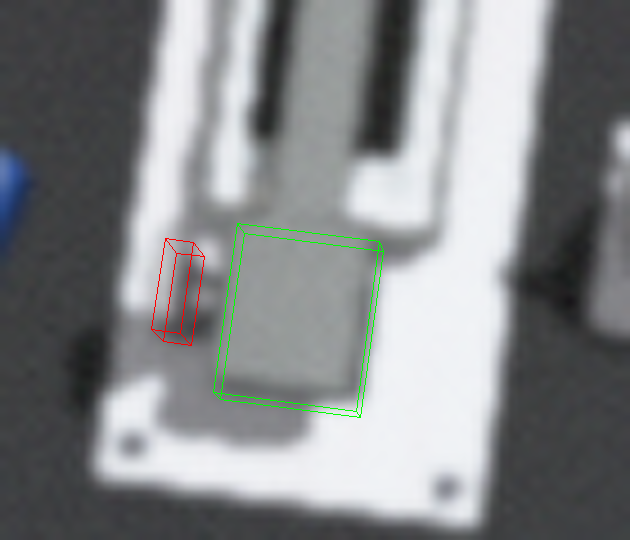

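```bash
python3 - <<'E'
import cv2,numpy as np
from h import *
acc=np.mean([robot.snapshot("top").astype(float) for _ in range(3)],0)
im=acc[200:235,270:320].astype(np.uint8)
cv2.imwrite("pics/tzz.png",cv2.resize(im,None,fx=16,fy=16,interpolation=cv2.INTER_LINEAR))
acc=np.mean([robot.snapshot("side").astype(float) for _ in range(3)],0)
im=acc[200:250,280:330].astype(np.uint8)
cv2.imwrite("pics/szz.png",cv2.convertScaleAbs(cv2.resize(im,None,fx=12,fy=12,interpolation=cv2.INTER_LINEAR),alpha=1.6))
E
```

```text
(no output)
```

View pics/tzz.png

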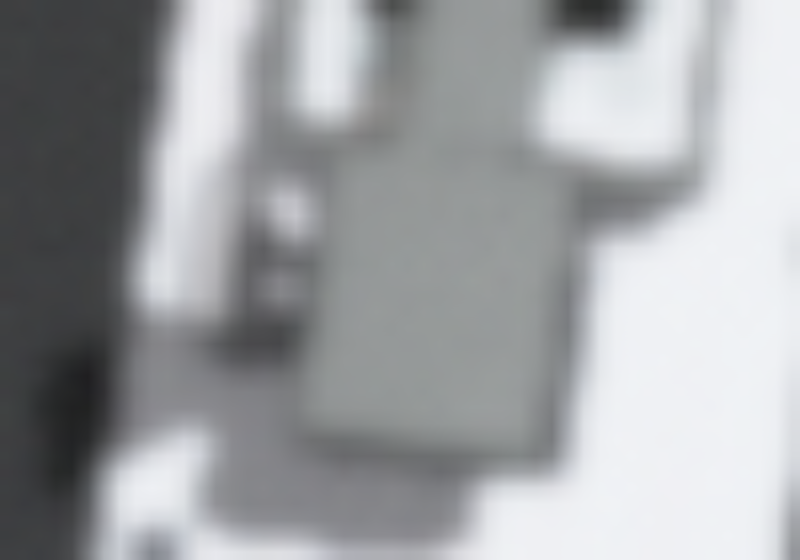

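View pics/szz.png

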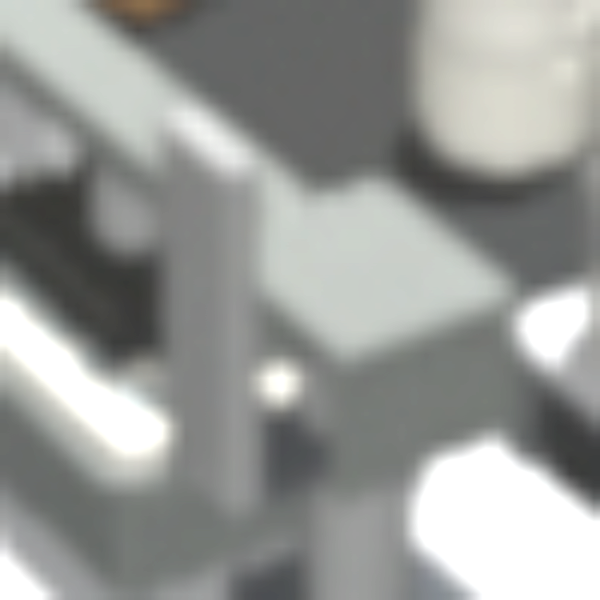

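```bash
python3 - <<'E'
from h import *
from ov import ball,X,Y
np.set_printoptions(precision=4,suppress=True)
a=atz("side",(297.2,211.2),.1685);b=atz("top",(282.3,214.8),.1685)
for p in(a,b): print(p,(p-ball)@X,(p-ball)@Y)
print(tri((297.2,211.2),(282.3,214.8)))
print(robot.observe()["time"])
E
```

```text
[0.5023 0.1212 0.1685] 0.0027124984374555985 0.044385799713545046
[0.5036 0.1216 0.1685] 0.003980983554779078 0.04503996208084772
(array([0.5032, 0.1212, 0.1682]), np.float64(0.001270682945259941))
1.1
```

>>> step_arm(motion=[{"slide":[45,-31,0],"yaw":0,"hand":1},{"slide":[45,-31,0],"yaw":0,"hand":1},{"slide":[45,-31,0],"yaw":0,"hand":1},{"slide":[45,-31,0],"yaw":0,"hand":1},{"slide":[45,-31,0],"yaw":0,"hand":1}], newtons=40)

```text
time: 1.72
eef_pos: [0.3527, -0.32, 0.2395]
eef_rot: [0.986, 0.168, 0.0, 0.0]
ft_force: [1.9, -1.0, 0.2]
finger_gap: -0.001
```

>>> step_arm(motion=[{"slide":[45,-31,0],"yaw":0,"hand":1},{"slide":[45,-31,0],"yaw":0,"hand":1},{"slide":[45,-31,0],"yaw":0,"hand":1},{"slide":[45,-31,0],"yaw":0,"hand":1},{"slide":[25,-15,0],"yaw":0,"hand":1}])

```text
time: 2.35
eef_pos: [0.5001, -0.1198, 0.2394]
eef_rot: [0.985, 0.17, 0.0, 0.0]
ft_force: [-0.3, -0.8, 0.3]
finger_gap: 0.0
```

>>> step_arm(motion=[{"slide":[0,0,0],"yaw":-0.18,"hand":1},{"slide":[0,0,0],"yaw":-0.18,"hand":1},{"slide":[0,0,0],"yaw":-0.18,"hand":1},{"slide":[0,0,0],"yaw":-0.18,"hand":1},{"slide":[0,0,0],"yaw":0,"hand":1}])

```text
time: 2.98
eef_pos: [0.499, -0.1221, 0.2394]
eef_rot: [0.864, 0.504, 0.0, 0.0]
ft_force: [0.3, 0.4, 0.3]
finger_gap: 0.0
```

```bash
cat >> h.py <<'E'
from scipy.spatial.transform import Rotation as Ro
def go(target,s=None):
    s=s or robot.observe();R=Ro.from_quat(s["eef_rot"]).as_matrix()
    return R.T@(np.array(target)-s["eef_pos"])*1000, np.arctan2(R[1,0],R[0,0])
E
python3 - <<'E'
from h import *
s=robot.observe();print(s["eef_pos"],s["qpos"],s["ft_force"],s["time"],go([.529,-.077,.185],s))
for n,o,k in(("side",(280,130),5),("top",(280,150),5)):
    im=robot.snapshot(n);cv2.imwrite(f"pics/{n}1.png",cv2.resize(im[o[1]:o[1]+110,o[0]:o[0]+130],None,fx=k,fy=k,interpolation=cv2.INTER_CUBIC))
E
```

```text
[ 0.49899237 -0.12211846  0.2393502 ] [-3.63502975e-01  2.52159037e-01 -9.38977957e-02  1.22455543e+00
 -7.23635033e-05  1.72132519e+00] [0.29803429 0.38271079 0.27587062] 2.975 (array([54.04466762,  3.93485317, 54.34858206]), np.float64(1.0567644826436087))
```

View pics/side1.png

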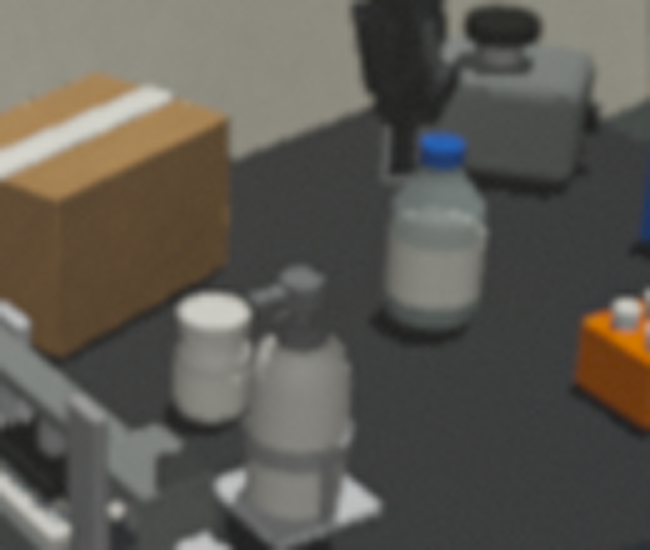

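View pics/top1.png

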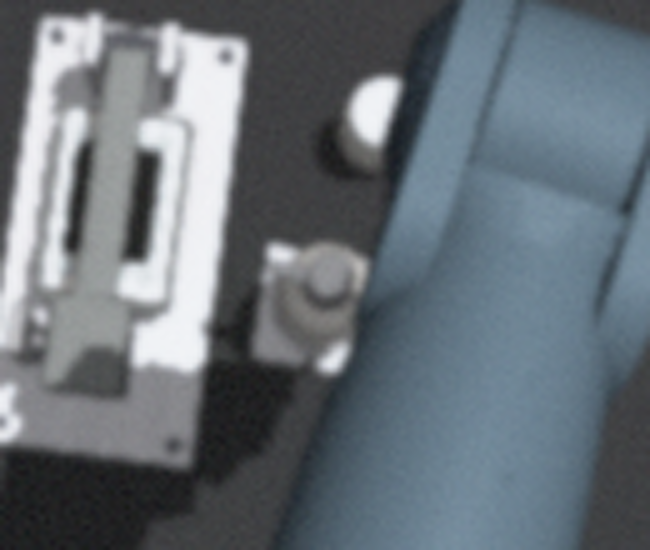

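>>> step_arm(motion=[{"slide":[27,2,0],"yaw":0,"hand":1},{"slide":[27,2,0],"yaw":0,"hand":1},{"slide":[0,0,20],"yaw":0,"hand":1},{"slide":[0,0,20],"yaw":0,"hand":1},{"slide":[0,0,10],"yaw":0,"hand":1}])

```text
time: 3.7
eef_pos: [0.5283, -0.0768, 0.1882]
eef_rot: [0.863, 0.504, -0.001, -0.001]
ft_force: [-0.2, 0.9, 0.7]
finger_gap: 0.001
```

```bash

python3 - <<'E'
from h import *
s=robot.observe();print(s["eef_pos"],s["ft_force"],s["time"],go([.529,-.077,.185],s))
print(proj("side",s["eef_pos"]-[0,0,.008]))
for n,o,k in(("side",(280,130),5),):
    im=robot.snapshot(n);cv2.imwrite(f"pics/{n}2.png",cv2.resize(im[o[1]:o[1]+110,o[0]:o[0]+130],None,fx=k,fy=k,interpolation=cv2.INTER_CUBIC))
E
```

```text
[ 0.52829048 -0.07682259  0.188204  ] [-0.15936542  0.8946775   0.72755215] 3.7 (array([0.19565973, 0.71007962, 3.20281095]), np.float64(1.0573019537697732))
[np.float64(340.4865350164975), np.float64(181.66727235241393)]
```

View pics/side2.png

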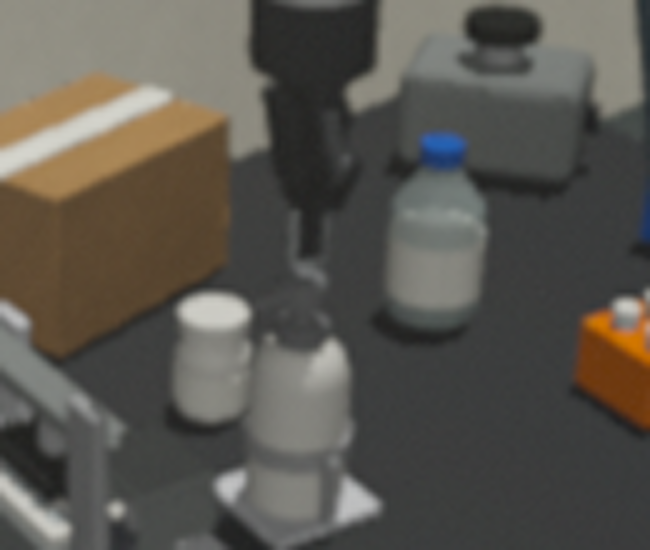

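>>> step_arm(motion=[{"slide":[0,0,5],"yaw":0,"hand":1},{"slide":[0,0,5],"yaw":0,"hand":1},{"slide":[0,0,4],"yaw":0,"hand":1},{"slide":[0,0,3],"yaw":0,"hand":1},{"slide":[0,0,2],"yaw":0,"hand":1}])

```text
time: 4.38
eef_pos: [0.5292, -0.0772, 0.1707]
eef_rot: [0.863, 0.505, 0.0, 0.0]
ft_force: [-1.0, 0.2, 3.3]
finger_gap: -0.001
```

>>> step_arm(motion=[{"slide":[0,0,2],"yaw":0,"hand":1},{"slide":[0,0,2],"yaw":0,"hand":1},{"slide":[0,0,1],"yaw":0,"hand":1},{"slide":[0,0,0],"yaw":0,"hand":1},{"slide":[0,0,0],"yaw":0,"hand":1}])

```text
time: 5.0
eef_pos: [0.5292, -0.0772, 0.1658]
eef_rot: [0.863, 0.505, 0.0, 0.0]
ft_force: [-0.8, 0.2, 6.0]
finger_gap: 0.0
```

>>> step_arm(motion=[{"slide":[0,0,1],"yaw":0,"hand":1},{"slide":[0,0,0.5],"yaw":0,"hand":1},{"slide":[0,0,0.5],"yaw":0,"hand":1},{"slide":[0,0,0],"yaw":0,"hand":1},{"slide":[0,0,0],"yaw":0,"hand":1}])

```text
time: 5.62
eef_pos: [0.5293, -0.0772, 0.1649]
eef_rot: [0.863, 0.505, 0.001, 0.001]
ft_force: [-3.9, -0.1, 13.5]
finger_gap: -0.002
```

>>> step_arm(motion=[{"slide":[0,0,0.5],"yaw":0,"hand":1},{"slide":[0,0,0],"yaw":0,"hand":1},{"slide":[0,0,0],"yaw":0,"hand":1},{"slide":[0,0,-4],"yaw":0,"hand":1},{"slide":[0,0,-6],"yaw":0,"hand":1}])

```text
time: 6.25
eef_pos: [0.5291, -0.0771, 0.1731]
eef_rot: [0.863, 0.505, 0.0, 0.0]
ft_force: [1.0, -1.0, 2.1]
finger_gap: -0.001
```

>>> step_arm(motion=[{"slide":[0,0,-10],"yaw":0,"hand":1},{"slide":[0,0,-20],"yaw":0,"hand":1},{"slide":[0,0,-20],"yaw":0,"hand":1},{"slide":[0,0,-20],"yaw":0,"hand":0.5},{"slide":[0,0,-5],"yaw":0,"hand":0}])

```text
time: 6.88
eef_pos: [0.5295, -0.0771, 0.2488]
eef_rot: [0.863, 0.505, 0.001, 0.001]
ft_force: [0.7, -0.2, -0.3]
finger_gap: 0.419
```

```bash

python3 - <<'E'
from h import *
s=robot.observe();print(s["eef_pos"],s["ft_force"],s["time"],s["finger_gap"],go([.503,.1214,.240],s))
for n,o,k in(("side",(280,130),5),):
    im=robot.snapshot(n);cv2.imwrite(f"pics/{n}3.png",cv2.resize(im[o[1]:o[1]+110,o[0]:o[0]+130],None,fx=k,fy=k,interpolation=cv2.INTER_CUBIC))
E
```

```text
[ 0.52947535 -0.07711451  0.24881297] [ 0.67508516 -0.24847831 -0.25851211] 6.875 0.4194330764201303 (array([ 160.09343396, -120.33731066,    8.69745276]), np.float64(1.0588766870192525))
```

View pics/side3.png

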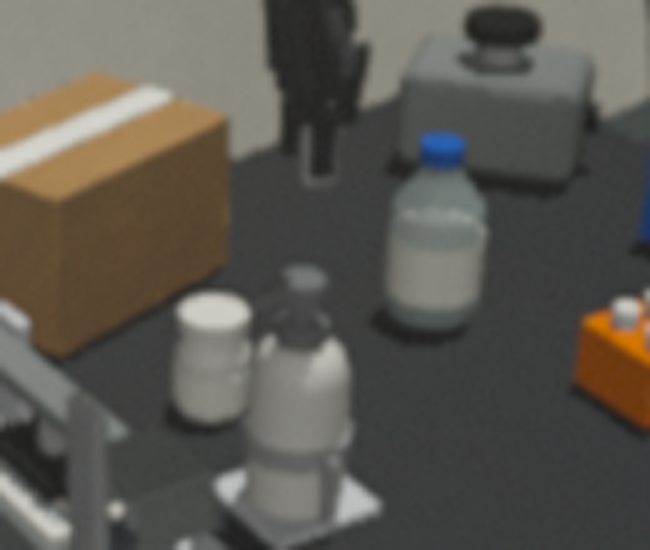

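>>> step_arm(motion=[{"slide":[40,-30,0],"yaw":0,"hand":0},{"slide":[40,-30,0],"yaw":0,"hand":0},{"slide":[40,-30,0],"yaw":0,"hand":0},{"slide":[40,-30,0],"yaw":0,"hand":0},{"slide":[0,0,0],"yaw":-0.12,"hand":0}])

```text
time: 7.55
eef_pos: [0.5012, 0.1243, 0.2466]
eef_rot: [0.829, 0.559, -0.001, -0.001]
ft_force: [-0.2, -0.9, -0.4]
finger_gap: 0.496
```

>>> step_arm(motion=[{"slide":[0,0,0],"yaw":-0.18,"hand":0},{"slide":[0,0,0],"yaw":-0.18,"hand":0},{"slide":[0,0,0],"yaw":-0.18,"hand":0},{"slide":[0,0,0],"yaw":-0.18,"hand":0},{"slide":[0,0,0],"yaw":-0.18,"hand":0}])

```text
time: 8.18
eef_pos: [0.502, 0.1212, 0.2465]
eef_rot: [0.504, 0.864, -0.001, -0.001]
ft_force: [0.2, 0.2, 0.2]
finger_gap: 0.501
```

>>> step_arm(motion=[{"slide":[0,0,0],"yaw":-0.18,"hand":0},{"slide":[0,0,0],"yaw":-0.18,"hand":0},{"slide":[0,0,0],"yaw":-0.18,"hand":0},{"slide":[0,0,0],"yaw":-0.18,"hand":0},{"slide":[0,0,0],"yaw":-0.18,"hand":0}])

```text
time: 8.8
eef_pos: [0.5019, 0.1212, 0.2465]
eef_rot: [0.078, 0.997, -0.0, -0.001]
ft_force: [0.6, 0.1, -0.9]
finger_gap: 0.501
```

```bash

python3 - <<'E'
from h import *
s=robot.observe();print(s["eef_pos"],s["qpos"],s["ft_force"],s["time"],s["finger_gap"],go([.503,.1224,.240],s))
for n,o,k in(("side",(230,130),5),("top",(240,160),5)):
    im=robot.snapshot(n);cv2.imwrite(f"pics/{n}4.png",cv2.resize(im[o[1]:o[1]+115,o[0]:o[0]+130],None,fx=k,fy=k,interpolation=cv2.INTER_CUBIC))
E
```

```text
[0.50194529 0.12122703 0.24650439] [ 1.14074853e-01  2.57555508e-01 -6.82220056e-02  1.24730621e+00
  1.28377460e-05  2.70859692e-01] [ 0.6050408   0.08211469 -0.91594865] 8.8 0.5008171550980414 (array([-0.87297315,  1.327169  ,  6.50168363]), np.float64(2.9848071382844923))
```

View pics/side4.png

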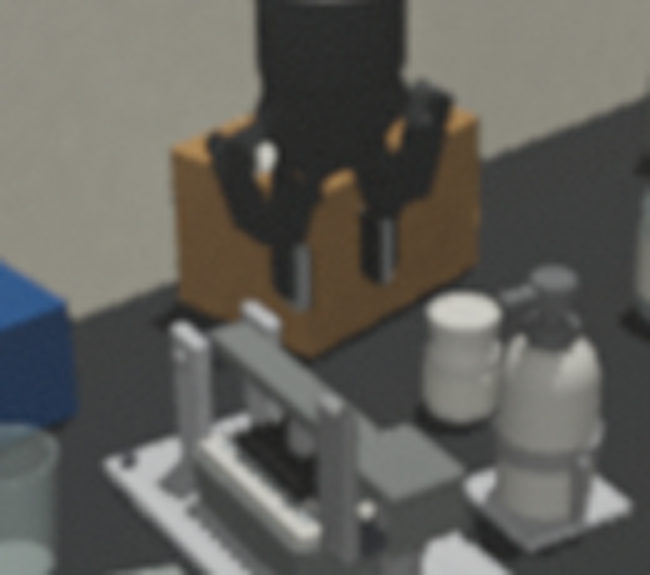

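View pics/top4.png

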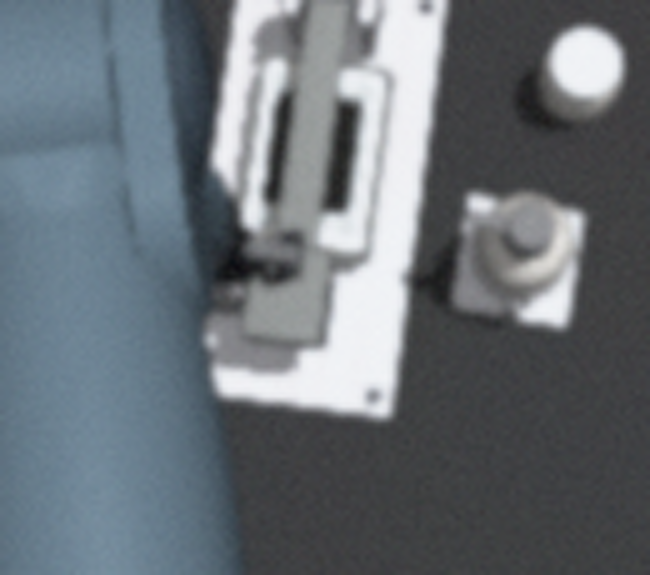

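>>> step_arm(motion=[{"slide":[-1,1,20],"yaw":0,"hand":0},{"slide":[0,0,25],"yaw":0,"hand":0},{"slide":[0,0,20],"yaw":0,"hand":0},{"slide":[0,0,10],"yaw":0,"hand":0},{"slide":[0,0,5],"yaw":0,"hand":0}])

```text
time: 9.52
eef_pos: [0.5035, 0.122, 0.1672]
eef_rot: [0.082, 0.997, -0.0, -0.0]
ft_force: [0.4, -0.7, 1.0]
finger_gap: 0.501
```

```bash

python3 - <<'E'
from h import *
s=robot.observe();print(s["eef_pos"],s["ft_force"],s["time"],s["finger_gap"],go([.503,.1224,.139],s))
for n,o,k in(("side",(250,160),7),):
    im=robot.snapshot(n);cv2.imwrite(f"pics/{n}5.png",cv2.resize(im[o[1]:o[1]+85,o[0]:o[0]+90],None,fx=k,fy=k,interpolation=cv2.INTER_CUBIC))
E
```

```text
[0.50348086 0.12202726 0.16716573] [ 0.44713836 -0.70683528  0.96656029] 9.525 0.5005937738695808 (array([ 0.50935386,  0.29867899, 28.16610759]), np.float64(2.9774903274962847))
```

View pics/side5.png

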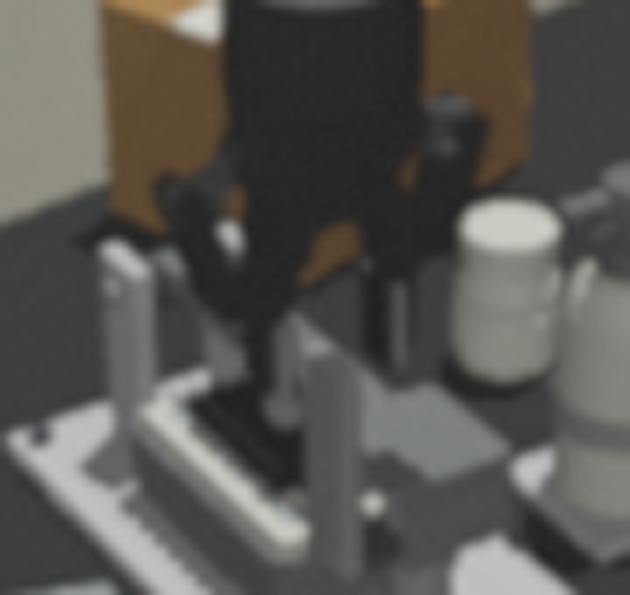

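```bash

python3 - <<'E'
from h import *
from ov import X,Y,Z
s=robot.observe();p=s["eef_pos"]
im=cv2.imread("pics/side5.png")
def q(P):
    a=proj("side",P);return [round((a[0]-250+.5)*7),round((a[1]-160+.5)*7)]
for sg in(-1,1):
  for ex in(-.011,.011):
    a=q(p+Y*sg*.021+X*ex-Z*.002);b=q(p+Y*sg*.021+X*ex+Z*.02);print(sg,ex,a);cv2.line(im,a,b,(0,255,0) if sg>0 else (255,0,0),1)
L=np.array([.503,.1214,.1685])
for sg in(-1,1):
    cv2.line(im,q(L+Y*.005*sg+X*.016),q(L+Y*.005*sg-X*.016),(0,0,255),1)
cv2.imwrite("pics/ov5.png",im)
E
```

```text
-1 -0.011 [391, 366]
-1 0.011 [361, 342]
1 -0.011 [299, 398]
1 0.011 [269, 372]
```

View pics/ov5.png

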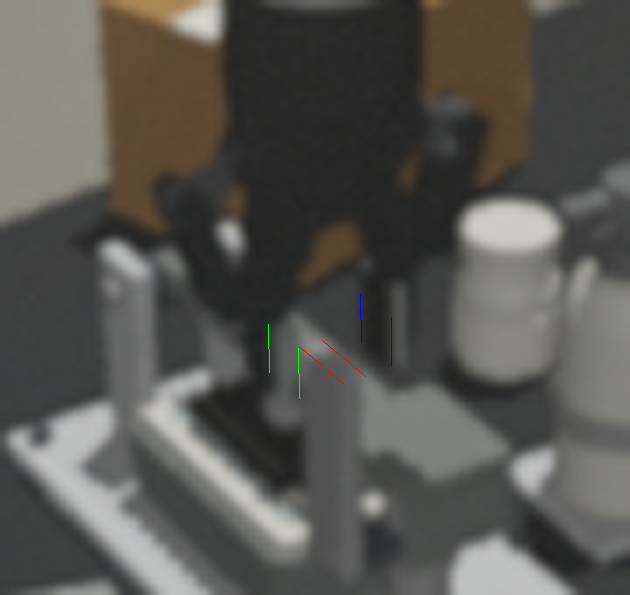

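>>> step_arm(motion=[{"slide":[0,0,10],"yaw":0,"hand":0},{"slide":[0,0,10],"yaw":0,"hand":0},{"slide":[0,0,6],"yaw":0,"hand":0},{"slide":[0,0,2],"yaw":0,"hand":0},{"slide":[0,0,0],"yaw":0,"hand":0.3}])

```text
time: 10.2
eef_pos: [0.5038, 0.1221, 0.1397]
eef_rot: [0.081, 0.997, -0.0, -0.0]
ft_force: [-0.4, -0.5, -0.5]
finger_gap: 0.35
```

>>> step_arm(motion=[{"slide":[0,0,0],"yaw":0,"hand":0.5},{"slide":[0,0,0],"yaw":0,"hand":0.6},{"slide":[0,0,0],"yaw":0,"hand":0.7},{"slide":[0,0,0],"yaw":0,"hand":0.75},{"slide":[0,0,0],"yaw":0,"hand":0.75}], newtons=30)

```text
time: 10.82
eef_pos: [0.5039, 0.1214, 0.1399]
eef_rot: [0.082, 0.997, -0.001, 0.0]
ft_force: [-0.4, -4.7, 1.9]
finger_gap: 0.125
```

>>> step_arm(motion=[{"slide":[0,0,0],"yaw":0,"hand":1},{"slide":[0,0,0],"yaw":0,"hand":1},{"slide":[0,0,0],"yaw":0,"hand":1},{"slide":[0,0,0],"yaw":0,"hand":1},{"slide":[0,0,0],"yaw":0,"hand":1}], newtons=70)

```text
time: 11.45
eef_pos: [0.504, 0.122, 0.14]
eef_rot: [0.081, 0.997, -0.0, 0.0]
ft_force: [-0.7, -4.7, 4.9]
finger_gap: 0.104
```

>>> step_arm(motion=[{"slide":[0,4,0],"yaw":0,"hand":1},{"slide":[0,4,0],"yaw":0,"hand":1},{"slide":[0,4,0],"yaw":0,"hand":1},{"slide":[0,0,0],"yaw":0,"hand":1},{"slide":[0,0,0],"yaw":0,"hand":1}])

```text
time: 12.08
eef_pos: [0.5058, 0.1327, 0.14]
eef_rot: [0.082, 0.997, -0.001, 0.0]
ft_force: [-1.6, -9.1, 5.1]
finger_gap: 0.109
```

```bash
python3 -c "
import numpy as np
r,h=.201,.055
t=np.linspace(0,.4,11)
x=-r*np.cos(t)+h*np.sin(t);z=r*np.sin(t)+h*np.cos(t)
print(np.round(np.diff(x)*1000,1),np.round(np.diff(z)*1000,1))"
```

```text
[2.4 2.7 3.  3.3 3.6 3.9 4.2 4.5 4.8 5. ] [8.  7.9 7.8 7.7 7.5 7.4 7.2 7.  6.8 6.6]
```

>>> step_arm(motion=[{"slide":[0,1.5,0],"yaw":0,"hand":1},{"slide":[0,0,0],"yaw":0,"hand":1},{"slide":[-1,0,-3],"yaw":0,"hand":1},{"slide":[-1,0,-3],"yaw":0,"hand":1},{"slide":[-0.5,0,-2],"yaw":0,"hand":1}])

```text
time: 12.7
eef_pos: [0.507, 0.1334, 0.1453]
eef_rot: [0.082, 0.997, -0.002, -0.002]
ft_force: [3.5, -9.9, -9.9]
finger_gap: 0.106
```

>>> step_arm(motion=[{"slide":[0,0,0],"yaw":0,"hand":1},{"slide":[0,0,0],"yaw":0,"hand":1},{"slide":[0,0,0],"yaw":0,"hand":1},{"slide":[0,0,0],"yaw":0,"hand":1},{"slide":[0,0,0],"yaw":0,"hand":1}])

```text
time: 13.32
eef_pos: [0.5069, 0.1333, 0.145]
eef_rot: [0.082, 0.997, -0.002, -0.002]
ft_force: [4.2, -9.3, -10.0]
finger_gap: 0.113
```

```bash

python3 - <<'E'
from h import *
s=robot.observe();print(s["eef_pos"],s["eef_rot"],s["ft_force"],s["torque"],s["time"],s["finger_gap"])
for n,o,k in(("side",(250,160),7),):
    im=robot.snapshot(n);cv2.imwrite(f"pics/{n}6.png",cv2.resize(im[o[1]:o[1]+85,o[0]:o[0]+90],None,fx=k,fy=k,interpolation=cv2.INTER_CUBIC))
E
```

```text
[0.50689899 0.13331447 0.14501942] [ 0.08170983  0.99665172 -0.00195569 -0.00224099] [ 4.17297155 -9.27310297 -9.99172596] [-1.42515401 -0.01265221  0.12802066] 13.325 0.1128398436781679
```

View pics/side6.png

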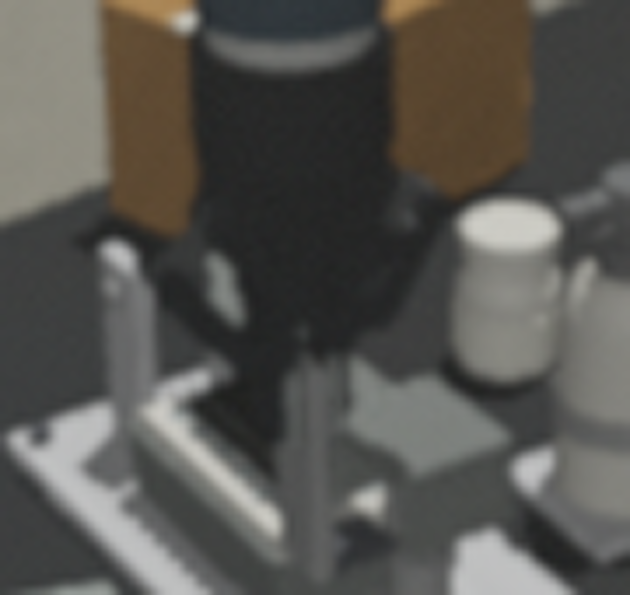

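>>> step_arm(motion=[{"slide":[-1,0.5,-3],"yaw":0,"hand":1},{"slide":[-1,0.5,-3],"yaw":0,"hand":1},{"slide":[0,0,0],"yaw":0,"hand":1},{"slide":[0,0,0],"yaw":0,"hand":1},{"slide":[0,0,0],"yaw":0,"hand":1}])

```text
time: 14.0
eef_pos: [0.5087, 0.1338, 0.151]
eef_rot: [0.082, 0.997, -0.002, -0.003]
ft_force: [2.0, -10.0, -9.3]
finger_gap: 0.11
```

```bash

python3 - <<'E'
from h import *
s=robot.observe();print(s["eef_pos"],s["eef_rot"],s["ft_force"],s["torque"],s["time"],s["finger_gap"])
for n,o,k in(("side",(250,160),7),):
    im=robot.snapshot(n);cv2.imwrite(f"pics/{n}7.png",cv2.resize(im[o[1]:o[1]+85,o[0]:o[0]+90],None,fx=k,fy=k,interpolation=cv2.INTER_CUBIC))
    print([(r["p"],r["pixel"]) for r in robot.pinpoint(n,"socket")])
E
```

```text
[0.50870549 0.13382566 0.15095004] [ 0.08185042  0.99663897 -0.00216816 -0.00256146] [ 1.96796005 -9.9764791  -9.26041842] [-1.50659757  0.17427604  0.07976574] 14.0 0.10983540038151374
[(0.97, [309.1, 228.4])]
```

View pics/side7.png

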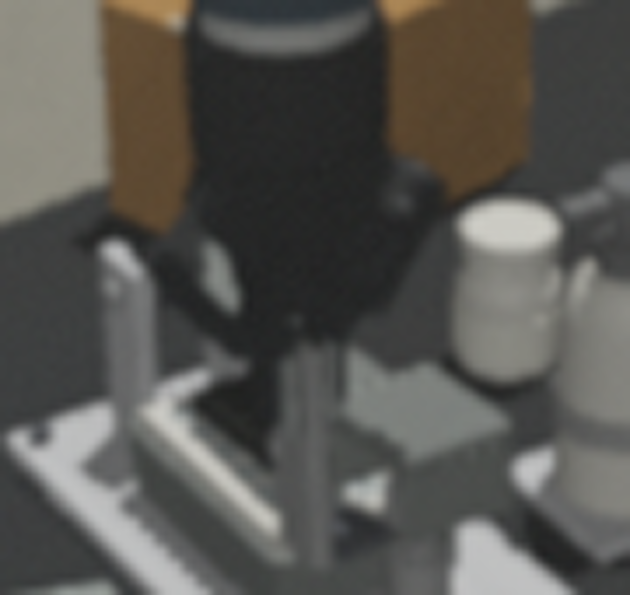

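>>> step_arm(motion=[{"slide":[-2.5,0,-7.4],"yaw":0,"hand":1},{"slide":[-2.8,0,-7.3],"yaw":0,"hand":1},{"slide":[-3,0,-7.2],"yaw":0,"hand":1},{"slide":[-3.2,0,-7.1],"yaw":0,"hand":1},{"slide":[0,0,0],"yaw":0,"hand":1}])

```text
time: 14.72
eef_pos: [0.5198, 0.132, 0.1799]
eef_rot: [0.082, 0.997, -0.002, -0.003]
ft_force: [0.2, -10.1, -10.1]
finger_gap: 0.109
```

```bash

python3 - <<'E'
from h import *
s=robot.observe();print(s["eef_pos"],s["eef_rot"],s["ft_force"],s["torque"],s["time"],s["finger_gap"])
for n,o,k in(("side",(250,140),7),):
    im=robot.snapshot(n);cv2.imwrite(f"pics/{n}8.png",cv2.resize(im[o[1]:o[1]+85,o[0]:o[0]+90],None,fx=k,fy=k,interpolation=cv2.INTER_CUBIC))
E
```

```text
[0.51982561 0.1320431  0.17990068] [ 0.08178073  0.99664338 -0.00207056 -0.00309953] [  0.23219681 -10.07643048 -10.0578897 ] [-1.47905904  0.32694026  0.14941225] 14.725 0.10884342124391942
```

View pics/side8.png

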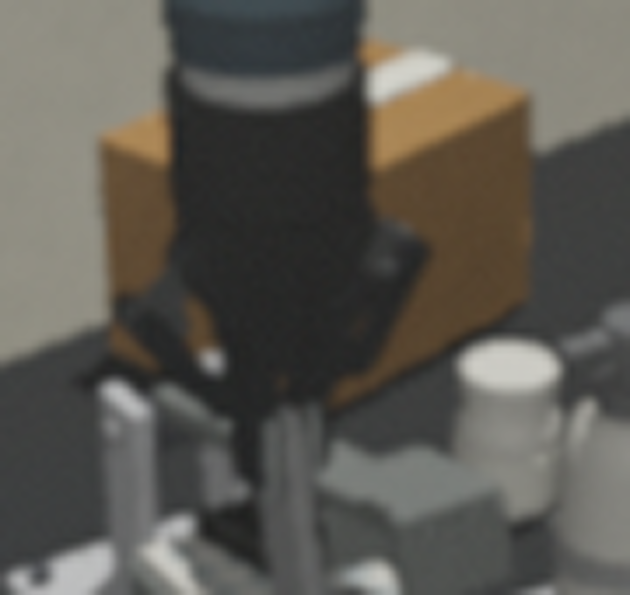

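>>> step_arm(motion=[{"slide":[-4,0,-7.3],"yaw":0,"hand":1},{"slide":[-4.2,0,-7.1],"yaw":0,"hand":1},{"slide":[-4.5,0,-6.8],"yaw":0,"hand":1},{"slide":[-4.7,0,-6.6],"yaw":0,"hand":1},{"slide":[-4.9,0,-6.4],"yaw":0,"hand":1}])

```text
time: 15.4
eef_pos: [0.5398, 0.1287, 0.2132]
eef_rot: [0.082, 0.997, -0.002, -0.006]
ft_force: [-3.2, -9.1, -6.7]
finger_gap: 0.107
```

>>> step_arm(motion=[{"slide":[0,0,0],"yaw":0,"hand":1},{"slide":[0,0,0],"yaw":0,"hand":1},{"slide":[0,0,0],"yaw":0,"hand":1},{"slide":[0,0,0],"yaw":0,"hand":1},{"slide":[0,0,0],"yaw":0,"hand":1}])

```text
time: 16.02
eef_pos: [0.5401, 0.1287, 0.2135]
eef_rot: [0.082, 0.997, -0.002, -0.005]
ft_force: [-3.5, -7.7, -5.6]
finger_gap: 0.107
```

```bash

python3 - <<'E'
from h import *
from ov import X,Y,Z,ball
from scipy.optimize import brentq
s=robot.observe();p=s["eef_pos"];print(p,s["eef_rot"],s["ft_force"],s["torque"],s["time"],s["finger_gap"])
print("dz",p[2]-.14,"dx",(p-[.504,.122,.14])@X)
r,h=.201,.055
t=brentq(lambda t:r*np.sin(t)+h*np.cos(t)-h-(p[2]-.14),0,1);print(t,"x pred",-r*np.cos(t)+h*np.sin(t)+r,"socket up",.205*np.sin(t)+.005*(1-np.cos(t)))
for n,o,k in(("side",(240,110),6),("top",(250,150),6)):
    im=robot.snapshot(n);cv2.imwrite(f"pics/{n}9.png",cv2.resize(im[o[1]:o[1]+95,o[0]:o[0]+120],None,fx=k,fy=k,interpolation=cv2.INTER_CUBIC))
    print([(r["p"],r["pixel"]) for r in robot.pinpoint(n,"socket")])
H=ball+X*.205
for z in(.06,.07,.08,.09):
    th=np.arcsin(z/.205);S=H-X*.205*np.cos(th)+Z*z;print(z,proj("side",S),proj("top",S))
print(proj("side",ball))
E
```

```text
[0.54012969 0.12870697 0.21352713] [ 0.08159953  0.99665144 -0.00199072 -0.00484443] [-3.54271797 -7.69302067 -5.59643755] [-1.35987886  1.13317001  0.0687813 ] 16.025 0.10670197909838253
dz 0.07352713215735901 dx 0.03459348096501561
0.3975328057799456 x pred 0.036967148718908216 socket up 0.07975457342303914
[(0.96, [306.1, 203.6])]
[(0.85, [296.1, 216.7])]
0.06 [np.float64(309.5310113263032), np.float64(211.2963709450487)] [np.float64(297.2062960437281), np.float64(215.79895839429517)]
0.07 [np.float64(308.87497332385493), np.float64(207.73524123450136)] [np.float64(297.13844494658866), np.float64(214.36255291941794)]
0.08 [np.float64(308.10073345997415), np.float64(204.06940215211438)] [np.float64(297.095915366237), np.float64(212.7173826351033)]
0.09 [np.float64(307.2011581229142), np.float64(200.2968932873529)] [np.float64(297.08103337657485), np.float64(210.84686024221315)]
[np.float64(311.24911405048067), np.float64(230.50219720849924)]
```

View pics/side9.png

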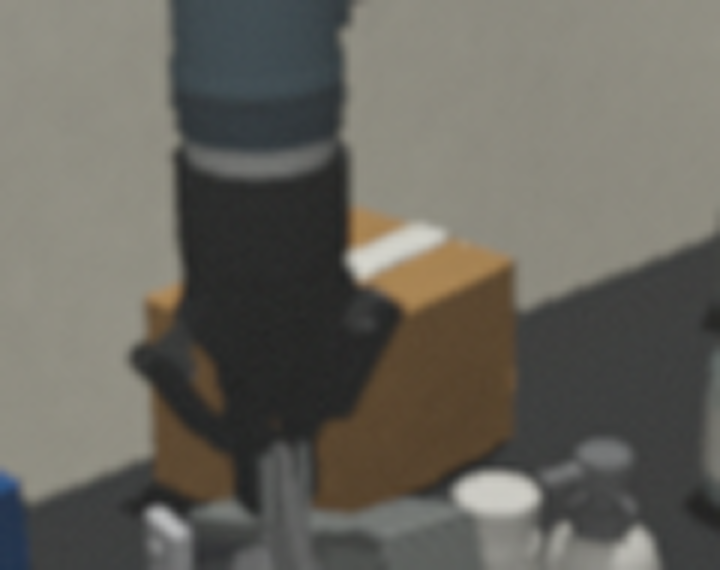

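View pics/top9.png

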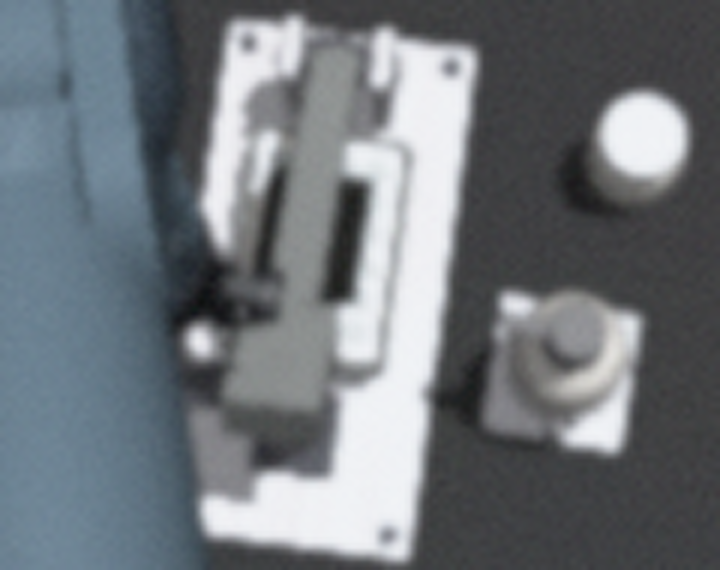

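>>> step_arm(motion=[{"slide":[0,0,0],"yaw":0,"hand":1},{"slide":[0,0,0],"yaw":0,"hand":1},{"slide":[0,0,0],"yaw":0,"hand":1},{"slide":[0,0,0],"yaw":0,"hand":1},{"slide":[0,0,0],"yaw":0,"hand":1}], newtons=80)

```text
time: 16.85
eef_pos: [0.5401, 0.1287, 0.2135]
eef_rot: [0.082, 0.997, -0.002, -0.005]
ft_force: [-2.9, -9.0, -5.4]
finger_gap: 0.102
```

```bash

python3 - <<'E'
from h import *
im=robot.snapshot("side");cv2.imwrite("pics/side10.png",im)
print([(r["p"],r["pixel"]) for r in robot.pinpoint("side","socket")])
im=robot.snapshot("top");cv2.imwrite("pics/top10.png",im)
s=robot.observe();print(s["eef_pos"],s["ft_force"])
E
```

```text
[(0.78, [307.2, 202.8]), (0.42, [364.8, 188.8])]
[0.54012236 0.12871402 0.21351103] [-2.89243393 -9.2406681  -5.40347276]
```

View pics/side10.png

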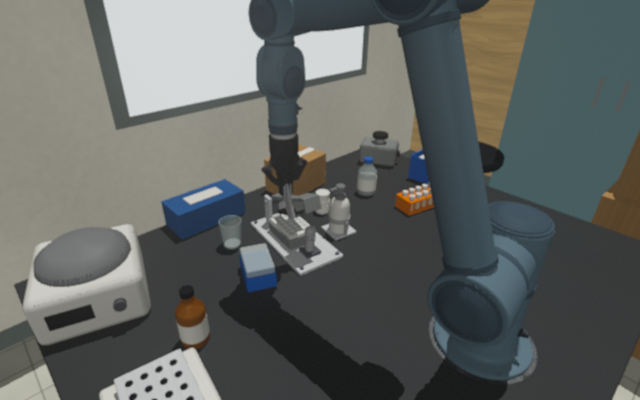

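View pics/top10.png

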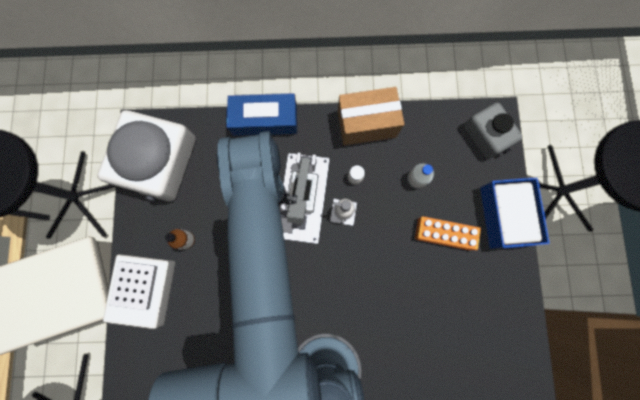

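The arm is held steady. The stud is bare at about (310, 240) in the side view, with the coupler standing above it. The other items look unmoved.

```bash
python3 -c "
from cell import robot
print(robot.hand_in())"
```

```text
the job is handed in; nothing more can be done
None
```

The job is done and handed in at about 17 s. The coupler is off its ball and held up by the gripper.

- **Spray:** I pressed the cap with shut fingers until it hit its stop. The finger height fitted the full 10 mm of travel, and the force jumped to 13.5 N against the spring's 6.5 N. I then let it go, and the side picture showed the cap back up.
- **Latch and lift:** I gripped the latch plate and pulled it about 12–14 mm sideways, with the spring at about 9 N. I then lifted the coupler along its arc.
- **Height:** The arm's geometry gives the socket about 80 mm above the ball. The side camera agrees at 80–83 mm. The last top-view point reads lower, at under 60 mm, so that one disagrees; the gripper partly hides the coupler from above.
- **Holding:** The pose stayed the same over the last 0.8 s at 80 N of grip. The wrist showed steady loads of about 9 N sideways and 5 N down.
- **Other items:** Those visible in the last pictures look unmoved. The robot arm hides the beaker and tip box from above, and I checked them only by eye in the side view.
- **Force on lifting:** The first few millimetres needed more force than the arm's weight would explain, at about 10 N. It eased as the arm rose; friction of the plate turning in the pads is the likely cause.

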